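# Put the wrench sockets back in their organiser modules

### The arm

A 7-joint arm with a two-finger parallel gripper is mounted at the origin on the work surface. World frame = base frame: x ahead of the robot, y to its left, z up, the work surface at z = 0. Lengths are in m, angles in rad, forces in N, time in s.
With the tool pointing down it reaches from about 0.4 to 0.85 m from the base axis. Payload 10.4 kg.
Tool frame: the origin (TCP) lies midway between the tips of the shut fingers; the grasp point (between the pads) lies 19 mm behind it; x points along the fingers, y is the direction in which the jaws open and shut, and the axes are right-handed (so a half turn about x gives the same grasp; the last joint's range is limited). The gripper opens to 85 mm and grips with 20 to 120 N. Pads are 22 mm wide; open, the fingers measure 114 mm over their backs; the gripper's body (76 mm by 85 mm) begins 54 mm behind the grasp point. The pads swing forward as they close: fully open they stand 13 mm farther back than shut.
Start: joints at [-1.124, 0.332, -0.065, 1.46, 0.022, 1.35, -0.088], TCP at [0.283, 0.557, 0.231] pointing down, gripper open.
Joint ranges: [-2.6, 2.6], [-0.5, 2.12], [-1.47, 1.34], [0.16, 2.42], [-1.27, 4.41], [0.06, 2.06], [-2.6, 2.6]. Speed limits (rad/s): [2.22, 2.22, 2.79, 2.79, 3.14, 3.14, 3.14].

### API

Orientations are given as a unit quaternion [w, x, y, z].
In Python, from rig import robot gives the robot as it stands.
- The arm moves only by the tool step_arm, never from a script. Its argument "steps" is a list of rows, each a list of 7 numbers: the gripper's target within -1 to 1 (fully open at 1, half-way at 0, shut at -1), then the shift along the tool's x, y, z in units of 0.04 m (1.0 is 0.04 m), then the turn, a rotation vector about the tool's x, y, z in units of 8 degrees (1.0 is 8 degrees). A call has exactly 10 rows; each row shifts and turns the pose as measured when the row begins, along the tool's axes as they then stand; what a row does not reach is not made up. A row lasts 1/8 s, in which the tool goes at most 62.5 mm and 10.7 degrees, less where a joint would pass 70% of its speed; a pose out of reach is approached as far as the arm can. A call with a number of a shift or a turn outside -1 to 1 is refused whole. A call with a gripper value outside its range is refused whole. The fingers move at their own pace and stop on an object; "grip_force" is the grip in N (left out, the last holds). Time passes only in rows, so rows that do not move let the fingers close, or fill a call up. It gives the time, the measured TCP pose, the force and the opening at its end, in the units of the state.
- robot.observe(): the state, without advancing time (a new reading comes with each control period).
- robot.get_image(name): name is "scene" or "top" or "wrist"; returns (picture, depth): 384x512x3 uint8, red, green, blue; 384x512 float32, m along the optical axis (not along the pixel's ray), 0 where there is no reading.
- robot.camera_params(name): a dict with "intrinsics" (3x3 intrinsics, pixels), "k1" (the pictures are not rectified: a ray, as slopes to the right and down, at radius r is drawn at 1 + k1 r^2 times it, then the intrinsics apply), "extrinsics" (4x4, takes a point from world to camera coordinates). Camera axes: x right, y down, z forward; pixel columns grow to the right and rows downward; lengths in m; the calibration is good to about 2 mm. A picture is of the moment at which its call begins: read the wrist's pose just before it. camera_params takes no time and is no camera call; for the wrist camera it gives the pose at the moment of the call.
- robot.sign_off(): hands the job in, once; it reports no verdict.
The state is a dict: "clock": time; "joints": joint angles; "joint_vel": joint speeds; "effort": joint torques, N m; "ee_pos": TCP position; "tcp_rot": TCP orientation; "contact_force": force on the tool from outside, world axes, zero at the start; "torque": the same for the moment, N m; "width": finger opening in m.
Only numpy, scipy, OpenCV 4.12 (cv2) and the standard library are available. Lean on these libraries where they do the work, as an engineer would, in place of code of your own. Each camera call takes 0.05 s, during which the arm holds its last target. There are 200 camera calls.

### The job

Put the four round wrench sockets away, each standing upright, mouth up, on the floor of the well that suits it: deep (long) sockets in the tall modules, short sockets in the low modules, thin ones in the narrow wells and thick ones in the wide wells. Leave the six-sided coupling nut and the ball bearing where they are.

Things in the scene. Friction and masses are not known exactly. Their poses are not given: they have to be found in the camera images.
- socket_thin_short: Thin short steel wrench socket: a plain round barrel 24 mm in diameter and 40 mm tall with a shallow groove low on it and a dark six-sided mouth on top. It stands upright, loose, mouth up. Origin: centre of its underside on its axis; z points up along the barrel; its yaw means nothing. Solid to the touch.
- socket_thick_short: Thick short steel wrench socket: a plain round barrel 42 mm in diameter and 48 mm tall with a shallow groove low on it and a dark six-sided mouth on top. It stands upright, loose, mouth up. Origin: centre of its underside on its axis; z points up along the barrel; its yaw means nothing. Solid to the touch.
- socket_thin_deep: Thin deep steel wrench socket: a plain round barrel 24 mm in diameter and 78 mm tall with a shallow groove low on it and a dark six-sided mouth on top. It stands upright, loose, mouth up. Origin: centre of its underside on its axis; z points up along the barrel; its yaw means nothing. Solid to the touch.
- socket_thick_deep: Thick deep steel wrench socket: a plain round barrel 42 mm in diameter and 80 mm tall with a shallow groove low on it and a dark six-sided mouth on top. It stands upright, loose, mouth up. Origin: centre of its underside on its axis; z points up along the barrel; its yaw means nothing. Solid to the touch.
- module_narrow_low: Low, narrow-welled organiser module: a grey plastic block 80 x 80 mm, 13 mm high, fixed to the bench, with one round well 42 mm in diameter and 8 mm deep in the middle of its top (well floor 5 mm above the underside). Origin: centre of its underside, on the well's axis; z up, x and y along its sides.
- module_wide_low: Low, wide-welled organiser module: a grey plastic block 80 x 80 mm, 13 mm high, fixed to the bench, with one round well 60 mm in diameter and 8 mm deep in the middle of its top (well floor 5 mm above the underside). Origin: centre of its underside, on the well's axis; z up, x and y along its sides.
- module_narrow_tall: Tall, narrow-welled organiser module: a grey plastic block 80 x 80 mm, 35 mm high, fixed to the bench, with one round well 42 mm in diameter and 30 mm deep in the middle of its top (well floor 5 mm above the underside). Origin: centre of its underside, on the well's axis; z up, x and y along its sides.
- module_wide_tall: Tall, wide-welled organiser module: a grey plastic block 80 x 80 mm, 35 mm high, fixed to the bench, with one round well 60 mm in diameter and 30 mm deep in the middle of its top (well floor 5 mm above the underside). Origin: centre of its underside, on the well's axis; z up, x and y along its sides.
- coupling_nut: Not a socket: a long six-sided steel coupling nut, 36 mm across flats, 58 mm tall, standing loose on end. Origin: centre of its underside; z up. To be left where it is.
- bearing: Not a socket: a flat steel ball bearing, 52 mm in diameter and 15 mm thick, lying loose on the bench. Origin: centre of its underside; z up. To be left where it is. Other unlisted clutter up to 80 mm tall and 72 mm wide stands among these things, nowhere nearer than 100 mm centre to centre.
Things that resemble listed ones, but are neither listed nor needed, are in the scene too. What is shaped like the socket_thick_short but blue, green or orange is not meant.

How it is judged:
At the end, for the whole second after the job is handed in: Each socket stands upright (within 0.12 rad) at rest on the floor of its own module's well, its axis within 13 mm of the well's axis and its underside less than 9 mm above the module's underside: thin short in narrow low, thick short in wide low, thin deep in narrow tall, thick deep in wide tall (horizontal distance between socket_thin_short and module_narrow_low below 0.013 m and z of socket_thin_short in the frame of module_narrow_low between 0 and 0.009 m and angle between each of socket_thin_short, socket_thick_short, socket_thin_deep, socket_thick_deep's own z axis and vertical below 0.12 rad and linear speed of each of socket_thin_short, socket_thick_short, socket_thin_deep, socket_thick_deep below 0.02 m/s and horizontal distance between socket_thick_short and module_wide_low below 0.013 m and z of socket_thick_short in the frame of module_wide_low between 0 and 0.009 m and horizontal distance between socket_thin_deep and module_narrow_tall below 0.013 m and z of socket_thin_deep in the frame of module_narrow_tall between 0 and 0.009 m and horizontal distance between socket_thick_deep and module_wide_tall below 0.013 m and z of socket_thick_deep in the frame of module_wide_tall between 0 and 0.009 m); the robot touches nothing.
It fails at once if the coupling nut was moved by more than 25 mm or tipped over (distance of coupling_nut from where it was at the start of the episode above 0.025 m or angle between coupling_nut's own z axis and vertical above 0.5 rad).
It fails at once if the ball bearing was moved by more than 25 mm or tipped up (distance of bearing from where it was at the start of the episode above 0.025 m or angle between bearing's own z axis and vertical above 0.5 rad).
It also fails if it takes over 109 s, if anything falls off the work surface, if the arm or the gripper's body presses on something with over 40 N, if the wrist force passes 120 N, or if a joint passes its speed limit or range.

## Working session

There is one attempt and no reset: what is moved stays moved. The work goes in short steps, Python scripts to look and compute and a tool call to move; the robot and the scene stay as the last step left them, time stands still between calls to the robot, and variables do not carry over. Pictures are saved under pics/ and viewed, about 12 in all and at most 16, crops included, and the job is handed in when it is done.

Besides the shell and the picture viewer there is one more tool, called in YAML: its name, and indented under it one key for each argument. step_arm: Moves the arm, as the interface text tells. Its arguments: {"type":"object","properties":{"steps":{"type":"array","items":{"type":"array","items":{"type":"number","minimum":-1,"maximum":1}}},"grip_force":{"type":"number"}},"required":["steps"]}

```bash
ls; mkdir -p pics; cat > h.py <<'E'
import numpy as np, cv2
from rig import robot
def snap(n,f):
    p=robot.camera_params(n); im,d=robot.get_image(n)
    np.savez('pics/'+f+'.npz',im=im,d=d,K=p['intrinsics'],k1=p['k1'],E=p['extrinsics'])
    cv2.imwrite('pics/'+f+'.png',im[:,:,::-1]); return im,d,p
def cloud(f):
    z=np.load('pics/'+f+'.npz'); d=z['d'];K=z['K'];k1=float(z['k1']);E=z['E']
    v,u=np.mgrid[:d.shape[0],:d.shape[1]].astype(float)
    pts=np.stack([u,v],-1).reshape(-1,1,2)
    n=cv2.undistortPoints(pts,np.array(K,float),np.array([k1,0,0,0.])).reshape(*d.shape,2)
    c=np.concatenate([n*d[...,None],d[...,None]],-1)
    R=E[:3,:3];t=E[:3,3]
    w=(c-t)@R; w[d==0]=np.nan
    return w,z['im']
E
python3 - <<'E'
from h import *
for n in('scene','top'):
    im,d,p=snap(n,n+'0'); print(n,p['k1'],(d==0).mean(),np.round(-p['extrinsics'][:3,:3].T@p['extrinsics'][:3,3],3))
s=robot.observe(); print(s)
E
```

```text
pics
scene -0.04807636421513488 0.004084269205729167 [ 1.118 -0.567  0.671]
top 0.016950811998394422 0.004007975260416667 [3.420e-01 1.000e-03 1.309e+00]
{'clock': 0.1, 'joints': array([-1.12358793,  0.33280277, -0.0647072 ,  1.46087375,  0.02159368,
        1.34989347, -0.0884991 ]), 'joint_vel': array([-5.42601702e-04, -1.95628160e-03,  7.11234895e-04, -2.71055858e-03,
       -5.58627440e-05, -1.01154289e-03,  2.57024648e-04]), 'effort': array([ 1.29732194e-03, -6.26741624e+01,  4.90008364e-02, -3.92429817e+01,
        1.63559831e-02,  6.91019814e-03, -8.27666554e-06]), 'ee_pos': array([0.28278973, 0.55698105, 0.23059136]), 'tcp_rot': array([ 0.68760101,  0.1641254 ,  0.68777747, -0.16501469]), 'contact_force': array([-0.02894099, -0.19751054,  0.21060214]), 'torque': array([ 0.0377615 ,  0.01904071, -0.02442851]), 'width': 0.08532269312095563}
```

View pics/top0.png

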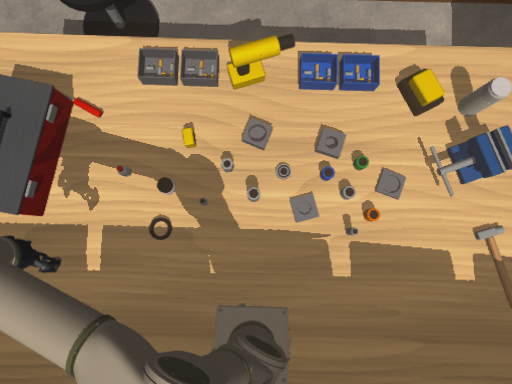

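View pics/scene0.png

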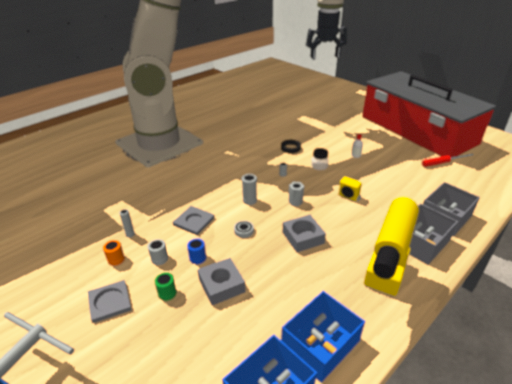

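```bash
python3 - <<'E'
from h import *
for n in('top0',):
    w,im=cloud(n)
    m=((w[...,2]>0.008)&(w[...,2]<0.2)).astype(np.uint8)
    k,l,st,c=cv2.connectedComponentsWithStats(m)
    for i in range(1,k):
        if st[i,4]<25: continue
        q=w[l==i]; z=np.percentile(q[:,2],95); t=q[q[:,2]>z-.006]
        lo,hi=t.min(0),t.max(0)
        print(i,st[i,:5],'z95 %.3f'%z,'ctr',np.round((lo+hi)[:2]/2,3),'ext',np.round((hi-lo)[:2],3),'rgb',np.median(im[l==i],0))
E
```

```text
1 [ 227   34   69   55 1998] z95 0.194 ctr [0.896 0.018] ext [0.081 0.149] rgb [204. 166.  10.]
3 [137  49  41  36 834] z95 0.065 ctr [0.896 0.343] ext [0.103 0.121] rgb [81. 76. 74.]
4 [180  50  39  36 724] z95 0.065 ctr [0.897 0.203] ext [0.104 0.121] rgb [83. 77. 74.]
5 [300  53  38  37 726] z95 0.065 ctr [ 0.897 -0.199] ext [0.102 0.12 ] rgb [ 54.5  69.  116. ]
7 [340  55  40  36 848] z95 0.064 ctr [ 0.897 -0.338] ext [0.104 0.121] rgb [ 52.5  67.  115. ]
9 [156  60  10  16  70] z95 0.026 ctr [0.894 0.343] ext [0.038 0.011] rgb [139. 126.  61.]
10 [198  61   8  16  73] z95 0.027 ctr [0.896 0.2  ] ext [0.043 0.017] rgb [134. 127.  77.]
13 [210  65   4   8  29] z95 0.024 ctr [0.903 0.163] ext [0.026 0.011] rgb [130. 127. 121.]
14 [315  64   8  16  60] z95 0.027 ctr [ 0.888 -0.198] ext [0.025 0.008] rgb [148.5 128.5  81. ]
15 [355  65   9  17  72] z95 0.025 ctr [ 0.894 -0.34 ] ext [0.036 0.012] rgb [138.5 127.5  77. ]
17 [146  66   8   4  31] z95 0.027 ctr [0.898 0.376] ext [0.013 0.021] rgb [132. 129. 123.]
21 [327  68   4   9  31] z95 0.025 ctr [ 0.904 -0.239] ext [0.024 0.008] rg
[... 1670 characters left out ...]
6 -0.162] ext [0.098 0.097] rgb [119. 113. 111.]
83 [199 198   8   7  49] z95 0.043 ctr [0.446 0.173] ext [0.02  0.019] rgb [77. 73. 65.]
90 [364 208  16  13 171] z95 0.052 ctr [ 0.418 -0.379] ext [0.039 0.037] rgb [138.  75.  31.]
94 [149 218  22  22 220] z95 0.023 ctr [0.354 0.31 ] ext [0.068 0.069] rgb [55. 47. 40.]
96 [475 225  37  83 793] z95 0.028 ctr [ 0.273 -0.773] ext [0.24  0.099] rgb [113.  85.  61.]
97 [346 227  13   8  80] z95 0.081 ctr [ 0.362 -0.31 ] ext [0.019 0.021] rgb [88.  81.  72.5]
124 [ 214  306   76   53 2460] z95 0.177 ctr [ 0.059 -0.013] ext [0.057 0.145] rgb [100.  91.  78.]
141 [275 364  13  20 132] z95 0.017 ctr [-0.086 -0.095] ext [0.057 0.037] rgb [98. 89. 76.]
```

Candidates in the top view:
- **Thick short:** steel at (348,192). The blue (327,173), green (361,162) and orange (372,214) ones are decoys.
- **Thick deep:** (253,194). The nut at (227,163) could be mistaken for it.
- **Thin deep:** (352,231). The bottle at (123,170) could be mistaken for it.
- **Thin short:** (203,201).
- **Bearing:** (283,171).
- **Tall modules:** (257,132) and (330,141).
- **Low modules:** (304,207) and (391,183).

Next I check these in a rectified crop.

```bash
cat >> h.py <<'E'
def ortho(f,c,h,half=.06,s=.0005):
    z=np.load('pics/'+f+'.npz'); n=int(2*half/s)
    j,i=np.mgrid[:n,:n]
    P=np.stack([c[0]+half-(j+.5)*s, c[1]+half-(i+.5)*s, np.full(j.shape,h)],-1).reshape(-1,1,3)
    E=z['E']; q,_=cv2.projectPoints(P,cv2.Rodrigues(E[:3,:3])[0],E[:3,3],z['K'].astype(float),np.array([float(z['k1']),0,0,0.]))
    q=q.reshape(n,n,2).astype(np.float32)
    return cv2.remap(np.ascontiguousarray(z['im'][:,:,::-1]),q[...,0],q[...,1],cv2.INTER_CUBIC)
E
python3 - <<'E'
from h import *
L=[(.678,0,.035),(.654,-.247,.035),(.436,-.162,.013),(.524,-.449,.013),(.568,.096,.058),(.489,-.301,.048),(.472,.006,.08),(.362,-.31,.078),(.446,.173,.04),(.555,-.092,.015)]
T=[]
for i,(x,y,h) in enumerate(L):
    o=cv2.resize(ortho('top0',(x,y),h),(160,160))
    o=o.copy(); cv2.line(o,(80,0),(80,6),(0,0,255)); cv2.line(o,(0,80),(6,80),(0,0,255)); cv2.putText(o,str(i),(2,155),0,.5,(0,0,255)); T.append(o)
m=np.vstack([np.hstack(T[:5]),np.hstack(T[5:])]); cv2.imwrite('pics/mont.png',m)
E
```

```text
(no output)
```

View pics/mont.png

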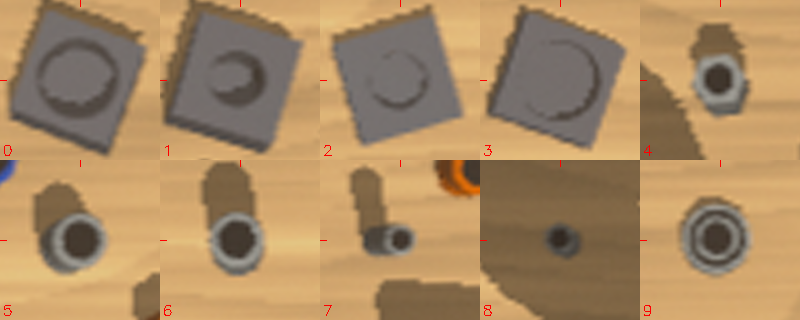

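The views settle every match (tiles are 0.75 mm/px):
- **Tile 0:** wide tall module (well about 80 px, or 60 mm).
- **Tile 1:** narrow tall.
- **Tile 2:** narrow low.
- **Tile 3:** wide low.
- **Tile 4:** the nut.
- **Tiles 5–8:** thick short, thick deep, thin deep and thin short.
- **Tile 9:** the bearing.

I start with the thin short socket. I turn the tool so that tool (x,y,z) = world (down, y, x).

step_arm:
  steps:
    - [1,0,0,0,-0.84,0,0]
    - [1,0,0,0,-0.84,0,0]
    - [1,0,0,0,-0.84,0,0]
    - [1,0,0,0,-0.84,0,0]
    - [1,0,-1,0.42,0,0,0]
    - [1,0,-1,0.42,0,0,0]
    - [1,0,-1,0.42,0,0,0]
    - [1,0,-1,0.42,0,0,0]
    - [1,0,-1,0.42,0,0,0]
    - [1,0,-1,0.42,0,0,0]
  grip_force: 40

```text
clock: 1.35
ee_pos: [0.3869, 0.3123, 0.2263]
tcp_rot: [0.705, -0.01, 0.709, 0.005]
contact_force: [1.2, 1.3, 0.0]
width: 0.0851
```

step_arm:
  steps:
    - [1,0,-0.7,0.3,0.15,0,0]
    - [1,0,-0.7,0.3,0,0,0]
    - [1,0,-0.7,0.3,0,0,0]
    - [1,0.3,-0.7,0.3,0,0,0]
    - [1,0.4,-0.7,0.3,0,0,0]
    - [1,0.6,0,0,0,0,0]
    - [1,0.6,0,0,0,0,0]
    - [1,0.6,0,0,0,0,0]
    - [1,0,0,0,0,0,0]
    - [1,0,0,0,0,0,0]

```text
clock: 2.6
ee_pos: [0.4487, 0.1615, 0.1237]
tcp_rot: [0.704, -0.001, 0.71, -0.006]
contact_force: [0.2, 0.3, -0.3]
width: 0.0855
```

```bash
python3 - <<'E'
from h import *
im,d,p=snap('wrist','w1'); s=robot.observe(); print(np.round(s['ee_pos'],4),np.round(s['tcp_rot'],3))
w,_=cloud('w1')
m=((w[...,2]>.028)&(w[...,2]<.06)).astype(np.uint8)
k,l,st,c=cv2.connectedComponentsWithStats(m)
for i in range(1,k):
    if st[i,4]<100: continue
    q=w[l==i]; print(st[i],np.round((q.min(0)+q.max(0))/2,4),np.round(np.ptp(q,0),3),np.percentile(q[:,2],95))
E
```

```text
[0.4486 0.1615 0.1236] [ 0.704 -0.001  0.71  -0.006]
[252 179  33  34 838] [0.4479 0.1712 0.0355] [0.024 0.024 0.014] 0.04167921363969479
[  23  200   67   60 1526] [0.4721 0.0118 0.044 ] [0.039 0.034 0.032] 0.05859647754078025
[ 386  218   82   76 4454] [0.4949 0.2927 0.0429] [0.051 0.05  0.03 ] 0.05645427566664492
[ 151  306   54   62 2374] [0.5687 0.0971 0.044 ] [0.039 0.039 0.032] 0.05948855306161126
[ 60 378  27   6 105] [ 0.6343 -0.013   0.0323] [0.009 0.021 0.008] 0.035803988317327264
```

View pics/w1.png

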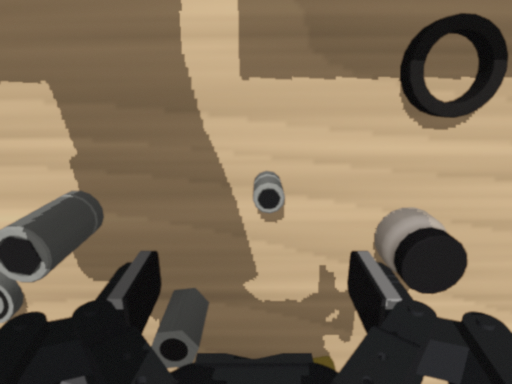

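The wrist view shows the thin short socket at (268,190), measured at (0.448, 0.171). I descend and grip.

step_arm:
  steps:
    - [1,0,0.24,0,0,0,0]
    - [1,0.55,0,0,0,0,0]
    - [1,0.55,0,0,0,0,0]
    - [1,0.55,0,0,0,0,0]
    - [1,0.5,0,0,0,0,0]
    - [1,0.4,0,0,0,0,0]
    - [1,0.1,0,0,0,0,0]
    - [1,0,0,0,0,0,0]
    - [1,0,0,0,0,0,0]
    - [1,0,0,0,0,0,0]

```text
clock: 3.9
ee_pos: [0.4528, 0.1783, 0.0213]
tcp_rot: [0.708, 0.001, 0.706, -0.002]
contact_force: [-0.8, -0.5, -0.3]
width: 0.0857
```

step_arm:
  steps:
    - [1,0.15,-0.18,-0.12,0,0,0]
    - [1,0.1,0,0,0,0,0]
    - [1,0,0,0,0,0,0]
    - [-1,0,0,0,0,0,0]
    - [-1,0,0,0,0,0,0]
    - [-1,0,0,0,0,0,0]
    - [-1,0,0,0,0,0,0]
    - [-1,0,0,0,0,0,0]
    - [-1,0,0,0,0,0,0]
    - [-1,0,0,0,0,0,0]

```text
clock: 5.15
ee_pos: [0.4479, 0.1706, 0.0112]
tcp_rot: [0.708, 0.001, 0.706, -0.002]
contact_force: [0.3, -0.7, 0.7]
width: 0.0226
```

step_arm:
  steps:
    - [-1,-0.5,0,0,0,0,0]
    - [-1,-0.8,0,0,0,0,0]
    - [-1,-0.8,0,0,0,0,0]
    - [-1,-0.8,0,0,0,0,0]
    - [-1,-0.7,0,0,0,0,0]
    - [-1,0,-0.8,0,0,0,0]
    - [-1,0,-0.8,0,0,0,0]
    - [-1,0,-0.8,0,0,0,0]
    - [-1,0,-0.8,0,0,0,0]
    - [-1,0,-0.8,0,0,0,0]

```text
clock: 6.4
ee_pos: [0.4458, 0.0083, 0.1594]
tcp_rot: [0.708, -0.001, 0.706, -0.0]
contact_force: [1.1, 0.1, 0.3]
width: 0.0231
```

Remaining: y −0.170, x −0.010.

step_arm:
  steps:
    - [-1,0,-0.8,-0.05,0,0,0]
    - [-1,0,-0.8,-0.05,0,0,0]
    - [-1,0,-0.8,-0.05,0,0,0]
    - [-1,0,-0.8,-0.05,0,0,0]
    - [-1,0,-0.8,-0.05,0,0,0]
    - [-1,0,0,0,0,0,0]
    - [-1,0.4,0,0,0,0,0]
    - [-1,0.4,0,0,0,0,0]
    - [-1,0.4,0,0,0,0,0]
    - [-1,0,0,0,0,0,0]

```text
clock: 7.65
ee_pos: [0.4337, -0.1553, 0.1064]
tcp_rot: [0.708, -0.0, 0.707, 0.001]
contact_force: [0.3, -0.2, -0.3]
width: 0.0229
```

```bash
cat >> h.py <<'E'
def well(f,h,c,r):
    "fit well centre from cloud: floor pixels of the block's well"
    w,_=cloud(f); q=w[np.isfinite(w[...,2])]
    q=q[np.hypot(q[:,0]-c[0],q[:,1]-c[1])<.07]
    t=q[abs(q[:,2]-h)<.004]
    (rc,sz,a)=cv2.minAreaRect((t[:,:2]*1000).astype(np.float32))
    print('block top rect centre',np.round(rc,1),'size',np.round(sz,1),a,len(t))
E
python3 - <<'E'
from h import *
im,d,p=snap('wrist','w2'); s=robot.observe(); print(np.round(s['ee_pos'],4))
well('w2',.013,(.436,-.162),.021); well('top0',.015,(.436,-.162),.021)
E
```

```text
[ 0.4341 -0.1554  0.1071]
block top rect centre [ 437.  -163.1] size [80.7 80.3] 16.71281623840332 7345
block top rect centre [ 435.9 -162.4] size [79.3 80.6] 17.028724670410156 338
```

View pics/w2.png

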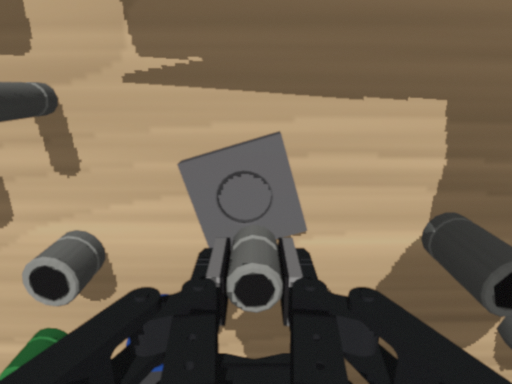

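The view shows the narrow well at (245,196), and the socket held upright. The well centre is (0.437, −0.163).

step_arm:
  steps:
    - [-1,0.3,-0.17,0.07,0,0,0]
    - [-1,0.4,0,0,0,0,0]
    - [-1,0.4,0,0,0,0,0]
    - [-1,0.4,0,0,0,0,0]
    - [-1,0.2,0,0,0,0,0]
    - [-1,0,0,0,0,0,0]
    - [-1,0,0,0,0,0,0]
    - [-1,0,0,0,0,0,0]
    - [-1,0,0,0,0,0,0]
    - [-1,0,0,0,0,0,0]

```text
clock: 8.95
ee_pos: [0.4407, -0.1638, 0.038]
tcp_rot: [0.71, -0.001, 0.704, 0.001]
contact_force: [0.4, 0.3, -0.3]
width: 0.023
```

step_arm:
  steps:
    - [-1,0.2,0.02,-0.09,0,0,0]
    - [-1,0.2,0,0,0,0,0]
    - [-1,0.1,0,0,0,0,0]
    - [-1,0,0,0,0,0,0]
    - [-1,0,0,0,0,0,0]
    - [-1,0,0,0,0,0,0]
    - [-1,0,0,0,0,0,0]
    - [-1,0,0,0,0,0,0]
    - [-1,0,0,0,0,0,0]
    - [-1,0,0,0,0,0,0]

```text
clock: 10.2
ee_pos: [0.437, -0.1629, 0.0166]
tcp_rot: [0.71, -0.001, 0.704, 0.001]
contact_force: [-0.4, 0.4, -0.5]
width: 0.0231
```

step_arm:
  steps:
    - [0.1,0,0,0,0,0,0]
    - [0.1,0,0,0,0,0,0]
    - [0.1,0,0,0,0,0,0]
    - [0.1,0,0,0,0,0,0]
    - [0.1,-0.3,0,0,0,0,0]
    - [0.1,-0.8,0,0,0,0,0]
    - [0.1,-0.8,0,0,0,0,0]
    - [1,-0.8,0.2,0,0,0,0]
    - [1,-0.8,0.8,0.2,0,0,0]
    - [1,-0.1,0.8,0.2,0,0,0]

```text
clock: 11.45
ee_pos: [0.4514, -0.0922, 0.1694]
tcp_rot: [0.711, 0.001, 0.703, -0.002]
contact_force: [-0.3, -0.2, -1.1]
width: 0.0856
```

step_arm:
  steps:
    - [1,0,0.8,0.2,0,0,0]
    - [1,0,0.8,0.2,0,0,0]
    - [1,0,0.6,0.1,0,0,0]
    - [1,0,0,0,0,0,0]
    - [1,0,0,0,0,0,0]
    - [1,0,0,0,0,0,0]
    - [1,0,0,0,0,0,0]
    - [1,0,0,0,0,0,0]
    - [1,0,0,0,0,0,0]
    - [1,0,0,0,0,0,0]

```text
clock: 12.7
ee_pos: [0.4728, -0.0034, 0.175]
tcp_rot: [0.713, 0.002, 0.701, -0.003]
contact_force: [-0.4, -0.3, 0.3]
width: 0.0855
```

```bash
cat >> h.py <<'E'
def objs(f,zlo,zhi=.15,n=100):
    w,_=cloud(f); m=((w[...,2]>zlo)&(w[...,2]<zhi)).astype(np.uint8)
    k,l,st,c=cv2.connectedComponentsWithStats(m)
    for i in range(1,k):
        if st[i,4]<n: continue
        q=w[l==i]; t=np.percentile(q[:,2],97); q=q[q[:,2]>t-.008]
        print(st[i],'ctr',np.round((q.min(0)+q.max(0))/2,4)[:2],'ext',np.round(np.ptp(q,0),3),'z',round(t,3))
E
python3 - <<'E'
from h import *
snap('wrist','w3'); s=robot.observe(); print(np.round(s['ee_pos'],4),s['width'])
objs('w3',.03)
E
```

```text
[ 0.4728 -0.0033  0.175 ] 0.08538525693312887
[ 53 123  36  31 806] ctr [ 0.4376 -0.1617] ext [0.024 0.023 0.009] z 0.047
[ 240  152   54   65 2748] ctr [0.4734 0.0063] ext [0.042 0.041 0.009] z 0.082
[   0  233   46   46 1656] ctr [ 0.5514 -0.2322] ext [0.042 0.037 0.009] z 0.05
[332 249  32  50 488] ctr [0.5704 0.0808] ext [0.036 0.012 0.009] z 0.059
[  0 297  73  31 839] ctr [ 0.6252 -0.2418] ext [0.037 0.081 0.007] z 0.037
[ 221  315   85   39 1386] ctr [0.6559 0.0045] ext [0.053 0.093 0.008] z 0.037
```

View pics/w3.png

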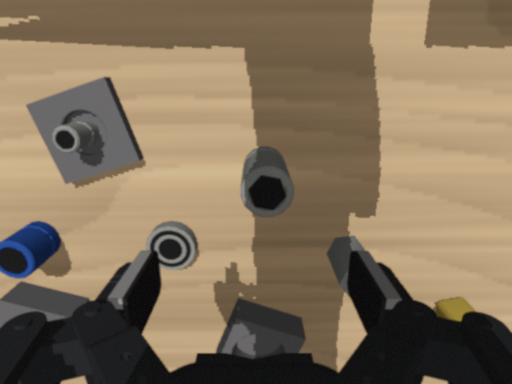

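The thin short socket stands in its well at (70,135). The thick deep socket is at (267,185), measured at (0.473, 0.006).

step_arm:
  steps:
    - [1,0,0.22,0,0,0.12,0]
    - [1,0.5,0,0,0,0,0]
    - [1,0.6,0,0,0,0,0]
    - [1,0.6,0,0,0,0,0]
    - [1,0.6,0,0,0,0,0]
    - [1,0.4,0,0,0,0,0]
    - [1,0.2,0,0,0,0,0]
    - [1,0,0,0,0,0,0]
    - [1,0,0,0,0,0,0]
    - [1,0,0,0,0,0,0]

```text
clock: 14.0
ee_pos: [0.4752, 0.0105, 0.0573]
tcp_rot: [0.707, 0.001, 0.707, -0.001]
contact_force: [-0.1, -0.2, 0.3]
width: 0.0854
```

step_arm:
  steps:
    - [1,0.15,-0.1,-0.05,0,0,0]
    - [1,0.12,0,0,0,0,0]
    - [1,0,0,0,0,0,0]
    - [-1,0,0,0,0,0,0]
    - [-1,0,0,0,0,0,0]
    - [-1,0,0,0,0,0,0]
    - [-1,0,0,0,0,0,0]
    - [-1,0,0,0,0,0,0]
    - [-1,-0.1,0,0,0,0,0]
    - [-1,-0.4,0,0,0,0,0]
  grip_force: 60

```text
clock: 15.25
ee_pos: [0.472, 0.006, 0.0662]
tcp_rot: [0.706, 0.001, 0.708, -0.001]
contact_force: [-0.7, 1.1, -3.0]
width: 0.0405
```

step_arm:
  steps:
    - [-1,-0.8,0,0,0,0,0]
    - [-1,-0.8,0,0,0,0,0]
    - [-1,-0.7,0,0.3,0,0,0]
    - [-1,0,0,0.8,0,0,0]
    - [-1,0,0,0.8,0,0,0]
    - [-1,0,0,0.8,0,0,0]
    - [-1,0,0,0.8,0,0,0]
    - [-1,0,0,0.8,0,0,0]
    - [-1,0,0,0.5,0,0,0]
    - [-1,0,0,0,0,0,0]

```text
clock: 16.5
ee_pos: [0.6699, 0.0053, 0.1726]
tcp_rot: [0.709, 0.002, 0.706, -0.001]
contact_force: [-0.8, 0.3, -4.2]
width: 0.0405
```

```bash
python3 - <<'E'
from h import *
snap('wrist','w4'); s=robot.observe(); print(np.round(s['ee_pos'],4),s['width'],s['tcp_rot'])
well('w4',.035,(.678,0),.03)
well('top0',.037,(.678,0),.03); well('top0',.037,(.654,-.247),.03); well('top0',.015,(.524,-.449),.03)
well('w3',.037,(.678,0),.03)
E
```

```text
[0.6694 0.0053 0.1727] 0.04046049610023236 [ 0.70859013  0.00169275  0.70561778 -0.00084522]
block top rect centre [ 6.81e+02 -6.00e-01] size [80.3 80.5] 69.29563903808594 3207
block top rect centre [ 6.795e+02 -2.000e-01] size [80.2 80.1] 68.66928100585938 235
block top rect centre [ 654.7 -246. ] size [79.7 80.3] 74.0024642944336 288
block top rect centre [ 524.4 -448.9] size [79.6 79.4] 70.69203186035156 217
block top rect centre [665.6   5.5] size [81.4 50. ] 70.46572875976562 1217
```

View pics/w4.png

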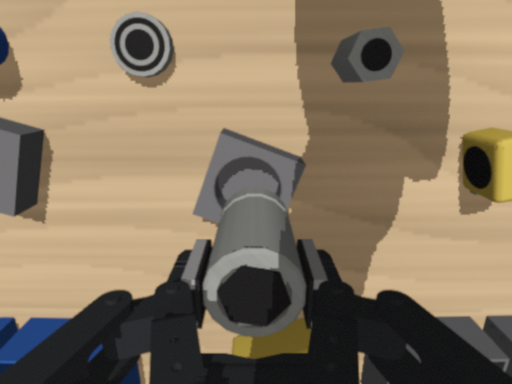

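The wide well is at (250,185), and the socket is held straight. Target is (0.6805, 0.000).

step_arm:
  steps:
    - [-1,0,-0.13,0.27,0,0.03,0]
    - [-1,0.4,0,0,0,0,0]
    - [-1,0.5,0,0,0,0,0]
    - [-1,0.5,0,0,0,0,0]
    - [-1,0.4,0,0,0,0,0]
    - [-1,0.1,0,0,0,0,0]
    - [-1,0,0,0,0,0,0]
    - [-1,0,0,0,0,0,0]
    - [-1,0,0,0,0,0,0]
    - [-1,0,0,0,0,0,0]

```text
clock: 17.8
ee_pos: [0.6763, 0.0015, 0.093]
tcp_rot: [0.706, 0.002, 0.708, -0.0]
contact_force: [-0.4, 0.3, -3.4]
width: 0.041
```

step_arm:
  steps:
    - [-1,0,-0.04,0.1,0,0,0]
    - [-1,0.3,0,0,0,0,0]
    - [-1,0.3,0,0,0,0,0]
    - [-1,0.3,0,0,0,0,0]
    - [-1,0.1,0,0,0,0,0]
    - [-1,0,0,0,0,0,0]
    - [-1,0,0,0,0,0,0]
    - [-1,0,0,0,0,0,0]
    - [-1,0,0,0,0,0,0]
    - [-1,0,0,0,0,0,0]

```text
clock: 19.05
ee_pos: [0.681, -0.0002, 0.0518]
tcp_rot: [0.707, 0.002, 0.707, -0.0]
contact_force: [-1.3, -0.9, 1.0]
width: 0.0404
```

step_arm:
  steps:
    - [0.6,0,0,0,0,0,0]
    - [0.6,0,0,0,0,0,0]
    - [0.6,0,0,0,0,0,0]
    - [0.6,0,0,0,0,0,0]
    - [0.8,-0.5,0,0,0,0,0]
    - [0.8,-0.8,0,0,0,0,0]
    - [0.8,-0.8,0,0,0,0,0]
    - [0.8,-0.6,0,0,0,0,0]
    - [1,-0.3,-0.8,-0.5,0,0,0]
    - [1,0,-0.8,-0.5,0,0,0]

```text
clock: 20.3
ee_pos: [0.6427, -0.063, 0.1836]
tcp_rot: [0.71, 0.001, 0.705, 0.002]
contact_force: [0.3, 0.2, 0.5]
width: 0.0852
```

step_arm:
  steps:
    - [1,0,-0.9,-0.6,0,0,0]
    - [1,0,-0.9,-0.6,0,0,0]
    - [1,0,-0.9,-0.6,0,0,0]
    - [1,0,-0.9,-0.6,0,0,0]
    - [1,0,-0.9,-0.6,0,0,0]
    - [1,0,-0.9,-0.6,0,0,0]
    - [1,0,-0.4,-0.2,0,0,0]
    - [1,0,0,0,0,0,0]
    - [1,0,0,0,0,0,0]
    - [1,0,0,0,0,0,0]

```text
clock: 21.55
ee_pos: [0.4869, -0.3055, 0.1962]
tcp_rot: [0.716, 0.002, 0.698, -0.0]
contact_force: [0.2, 0.1, 0.8]
width: 0.0853
```

```bash
python3 - <<'E'
from h import *
snap('wrist','w5'); s=robot.observe(); print(np.round(s['ee_pos'],4),s['width'],s['tcp_rot'])
objs('w5',.03); snap('top','top5'); print(); objs('top5',.03,.1,30)
E
```

```text
[ 0.4871 -0.3054  0.1961] 0.08578010327815394 [ 7.15726419e-01  1.78568005e-03  6.98378463e-01 -1.65650309e-04]
[ 228    0   32   42 1049] ctr [ 0.3639 -0.3122] ext [0.022 0.022 0.009] z 0.08
[ 141   71   53   49 2031] ctr [ 0.4194 -0.3806] ext [0.04  0.042 0.009] z 0.05
[394 102  34  28 737] ctr [ 0.4372 -0.1629] ext [0.023 0.025 0.01 ] z 0.047
[ 233  148   46   48 1652] ctr [ 0.4899 -0.3036] ext [0.042 0.042 0.009] z 0.05
[ 301  208   45   45 1527] ctr [ 0.5515 -0.2355] ext [0.042 0.042 0.009] z 0.05
[ 194  242   41   44 1392] ctr [ 0.59   -0.3468] ext [0.041 0.04  0.009] z 0.05
[ 261  273   89   74 3562] ctr [ 0.6565 -0.2482] ext [0.1   0.098 0.008] z 0.037
[483 288  29  29 456] ctr [ 0.6472 -0.024 ] ext [0.036 0.027 0.007] z 0.037
[496 310  16  22 170] ctr [ 0.6688 -0.0156] ext [0.008 0.007 0.012] z 0.05

[137  49  40  34 535] ctr [0.8972 0.3421] ext [0.103 0.122 0.011] z 0.067
[180  50  38  34 482] ctr [0.8971 0.2031] ext [0.104 0.12  0.011] z 0.067
[300  53  38  34 477] ctr [ 0.8977 -0.199 ] ext [0.103 0.12  0.01 ] z 0.067
[341  55  39  33 525] ctr [ 0.8968 -0.3381] ext [0.102 
[... 688 characters left out ...]
041 0.023 0.009] z 0.083
[355 156  14  13 138] ctr [ 0.589  -0.3442] ext [0.038 0.04  0.011] z 0.051
[221 158  13  13 124] ctr [0.568  0.0958] ext [0.036 0.039 0.009] z 0.062
[116 165  14  11 108] ctr [0.5392 0.4362] ext [0.014 0.016 0.011] z 0.082
[322 166  13  14 135] ctr [ 0.5507 -0.2335] ext [0.041 0.039 0.011] z 0.051
[443 175  11  22  85] ctr [ 0.5145 -0.6069] ext [0.063 0.03  0.008] z 0.084
[156 177  18  16 210] ctr [0.4946 0.2969] ext [0.049 0.049 0.012] z 0.059
[342 189  14  10 108] ctr [ 0.4843 -0.301 ] ext [0.026 0.04  0.011] z 0.052
[302 203   8   8  44] ctr [ 0.4367 -0.1617] ext [0.023 0.022 0.008] z 0.049
[230 321  44  16 220] ctr [0.0593 0.0012] ext [0.027 0.116 0.01 ] z 0.098
```

View pics/w5.png

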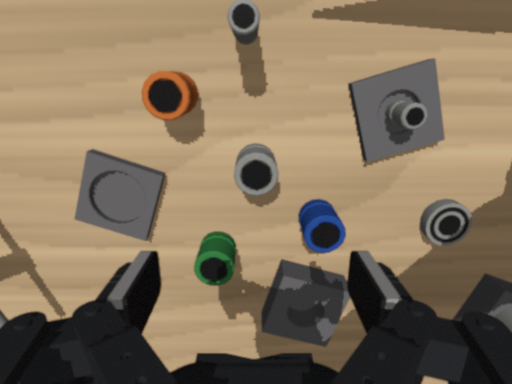

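The view shows the steel thick short socket at (256,175), with green, blue and orange decoys around it. The thick deep socket is at (0.678, 0.000) in its well, top at 0.088. I descend on the thick short.

step_arm:
  steps:
    - [1,0,0.05,0.08,0,0.18,0]
    - [1,0.6,0,0,0,0,0]
    - [1,0.7,0,0,0,0,0]
    - [1,0.7,0,0,0,0,0]
    - [1,0.7,0,0,0,0,0]
    - [1,0.6,0,0,0,0,0]
    - [1,0.4,0,0,0,0,0]
    - [1,0,0,0,0,0,0]
    - [1,0,0,0,0,0,0]
    - [1,0,0,0,0,0,0]

```text
clock: 22.9
ee_pos: [0.4956, -0.2985, 0.0442]
tcp_rot: [0.705, -0.001, 0.709, 0.003]
contact_force: [0.8, -0.0, 0.0]
width: 0.0853
```

step_arm:
  steps:
    - [1,0,-0.12,-0.14,0,0,0]
    - [1,0.3,0,0,0,0,0]
    - [1,0.3,0,0,0,0,0]
    - [1,0.2,0,0,0,0,0]
    - [1,0,0,0,0,0,0]
    - [-1,0,0,0,0,0,0]
    - [-1,0,0,0,0,0,0]
    - [-1,0,0,0,0,0,0]
    - [-1,0,0,0,0,0,0]
    - [-1,0,0,0,0,0,0]

```text
clock: 24.15
ee_pos: [0.4899, -0.3039, 0.0111]
tcp_rot: [0.705, -0.001, 0.709, 0.003]
contact_force: [-0.4, -0.6, -1.5]
width: 0.0409
```

step_arm:
  steps:
    - [-1,-0.4,0,0,0,0,0]
    - [-1,-0.8,0,0,0,0,0]
    - [-1,-0.8,0,0,0,0,0]
    - [-1,-0.6,0,0,0,0,0]
    - [-1,0,-0.7,0.17,0,0,0]
    - [-1,0,-0.7,0.17,0,0,0]
    - [-1,0,-0.7,0.17,0,0,0]
    - [-1,0,-0.7,0.17,0,0,0]
    - [-1,0,-0.7,0.17,0,0,0]
    - [-1,0,0,0,0,0,0]

```text
clock: 25.4
ee_pos: [0.5263, -0.448, 0.1279]
tcp_rot: [0.707, -0.002, 0.708, 0.002]
contact_force: [-0.5, 0.2, -1.3]
width: 0.0406
```

```bash
python3 - <<'E'
from h import *
snap('wrist','w6'); s=robot.observe(); print(np.round(s['ee_pos'],4),s['width'],s['tcp_rot'])
well('w6',.013,(.5245,-.449),.03); well('w5',.015,(.5245,-.449),.03); well('w5',.036,(.655,-.247),.03)
E
```

```text
[ 0.5267 -0.4467  0.1279] 0.0408179289316249 [ 0.70680109 -0.00226743  0.70740152  0.00318958]
block top rect centre [ 525.5 -451. ] size [80.5 80.6] 70.43171691894531 4285
block top rect centre [ 525.4 -450.6] size [80.8 81.7] 70.50448608398438 3120
block top rect centre [ 656.9 -247. ] size [81.4 81.4] 72.99971771240234 3422
```

View pics/w6.png

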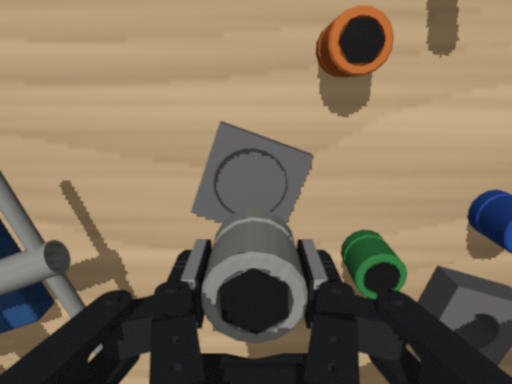

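The wide low well is at (251,181), with centre (0.525, −0.4505). The vise handle is clear, so I descend.

step_arm:
  steps:
    - [-1,0,-0.09,-0.03,0,0,0]
    - [-1,0.5,0,0,0,0,0]
    - [-1,0.5,0,0,0,0,0]
    - [-1,0.5,0,0,0,0,0]
    - [-1,0.5,0,0,0,0,0]
    - [-1,0.2,0,0,0,0,0]
    - [-1,0,0,0,0,0,0]
    - [-1,0,0,0,0,0,0]
    - [-1,0,0,0,0,0,0]
    - [-1,0,0,0,0,0,0]

```text
clock: 26.7
ee_pos: [0.5261, -0.447, 0.0342]
tcp_rot: [0.707, -0.003, 0.707, 0.005]
contact_force: [-0.1, 0.0, -2.8]
width: 0.0406
```

Remaining: y −0.0035, down 0.0175.

step_arm:
  steps:
    - [-1,0,-0.09,-0.02,0,0,0]
    - [-1,0.2,0,0,0,0,0]
    - [-1,0.2,0,0,0,0,0]
    - [-1,0.03,0,0,0,0,0]
    - [-1,0,0,0,0,0,0]
    - [-1,0,0,0,0,0,0]
    - [-1,0,0,0,0,0,0]
    - [-1,0,0,0,0,0,0]
    - [-1,0,0,0,0,0,0]
    - [-1,0,0,0,0,0,0]

```text
clock: 27.95
ee_pos: [0.5256, -0.451, 0.0163]
tcp_rot: [0.707, -0.003, 0.707, 0.005]
contact_force: [0.3, 0.2, -3.0]
width: 0.0406
```

step_arm:
  steps:
    - [0.6,0,0,0,0,0,0]
    - [0.6,0,0,0,0,0,0]
    - [0.6,0,0,0,0,0,0]
    - [0.6,0,0,0,0,0,0]
    - [0.8,-0.4,0,0,0,0,0]
    - [0.8,-0.8,0,0,0,0,0]
    - [0.8,-0.8,0,0,0,0,0]
    - [0.8,-0.8,0,0,0,0,0]
    - [1,-0.8,0,-0.3,0,0,0]
    - [1,0,0.5,-0.7,0,0,0]

```text
clock: 29.2
ee_pos: [0.4862, -0.4335, 0.1719]
tcp_rot: [0.709, -0.004, 0.705, 0.003]
contact_force: [0.5, 0.1, -1.2]
width: 0.0857
```

step_arm:
  steps:
    - [1,0,0.6,-0.6,0,0,0]
    - [1,0,0.6,-0.6,0,0,0]
    - [1,0,0.6,-0.6,0,0,0]
    - [1,0,0.6,-0.6,0,0,0]
    - [1,0,0.4,-0.4,0,0,0]
    - [1,0,0,0,0,0,0]
    - [1,0,0,0,0,0,0]
    - [1,0,0,0,0,0,0]
    - [1,0,0,0,0,0,0]
    - [1,0,0,0,0,0,0]

```text
clock: 30.45
ee_pos: [0.3697, -0.3225, 0.1792]
tcp_rot: [0.713, -0.004, 0.701, 0.0]
contact_force: [-0.8, 0.2, 0.4]
width: 0.0853
```

```bash
python3 - <<'E'
from h import *
snap('wrist','w7'); s=robot.observe(); print(np.round(s['ee_pos'],4),s['width'],s['tcp_rot'])
objs('w7',.03)
E
```

```text
[ 0.3697 -0.3225  0.1792] 0.0855140629825071 [ 7.12708943e-01 -4.27362477e-03  7.01446807e-01  2.76094840e-04]
[ 252  153   31   42 1001] ctr [ 0.3629 -0.3128] ext [0.023 0.024 0.009] z 0.08
[ 170  202   46   47 1689] ctr [ 0.419  -0.3807] ext [0.041 0.04  0.009] z 0.05
[403 229  31  29 657] ctr [ 0.4374 -0.1632] ext [0.024 0.023 0.009] z 0.047
[142 308  13  29 124] ctr [ 0.5302 -0.4337] ext [0.019 0.008 0.008] z 0.054
[ 314  316   41   43 1381] ctr [ 0.5508 -0.2359] ext [0.042 0.04  0.009] z 0.05
[216 344  34  14 282] ctr [ 0.5753 -0.3452] ext [0.014 0.034 0.01 ] z 0.044
```

View pics/w7.png

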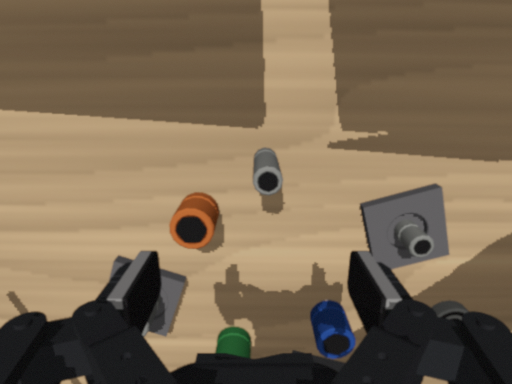

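The thin deep socket is at (267,175), measured at (0.363, −0.3125).

step_arm:
  steps:
    - [1,0,0.25,-0.17,0,0.12,0]
    - [1,0.5,0,0,0,0,0]
    - [1,0.6,0,0,0,0,0]
    - [1,0.6,0,0,0,0,0]
    - [1,0.5,0,0,0,0,0]
    - [1,0.2,0,0,0,0,0]
    - [1,0,0,0,0,0,0]
    - [1,0,0,0,0,0,0]
    - [1,0,0,0,0,0,0]
    - [1,0,0,0,0,0,0]

```text
clock: 31.75
ee_pos: [0.3623, -0.3094, 0.0824]
tcp_rot: [0.706, -0.005, 0.708, 0.001]
contact_force: [0.2, 0.1, -0.5]
width: 0.0853
```

Down 0.037, y −0.003, then grip.

step_arm:
  steps:
    - [1,0.2,-0.08,0.02,0,0,0]
    - [1,0.4,0,0,0,0,0]
    - [1,0.3,0,0,0,0,0]
    - [1,0,0,0,0,0,0]
    - [-1,0,0,0,0,0,0]
    - [-1,0,0,0,0,0,0]
    - [-1,0,0,0,0,0,0]
    - [-1,0,0,0,0,0,0]
    - [-1,0,0,0,0,0,0]
    - [-1,0,0,0,0,0,0]

```text
clock: 33.0
ee_pos: [0.363, -0.313, 0.044]
tcp_rot: [0.706, -0.005, 0.708, 0.001]
contact_force: [-0.8, -0.8, -1.2]
width: 0.0226
```

step_arm:
  steps:
    - [-1,-0.4,0,0,0,0,0]
    - [-1,-0.8,0,0,0,0,0]
    - [-1,-0.8,0,0,0,0,0]
    - [-1,-0.8,0,0,0,0,0]
    - [-1,0,0.1,0.5,0,0,0]
    - [-1,0,0.2,0.8,0,0,0]
    - [-1,0,0.2,0.8,0,0,0]
    - [-1,0,0.2,0.8,0,0,0]
    - [-1,0,0.2,0.8,0,0,0]
    - [-1,0,0.2,0.8,0,0,0]

```text
clock: 34.25
ee_pos: [0.5492, -0.2641, 0.1604]
tcp_rot: [0.706, -0.004, 0.708, 0.001]
contact_force: [-0.3, -1.0, -0.1]
width: 0.0226
```

step_arm:
  steps:
    - [-1,0,0.2,0.8,0,0,0]
    - [-1,0,0.2,0.8,0,0,0]
    - [-1,0,0.1,0.5,0,0,0]
    - [-1,0,0,0.2,0,0,0]
    - [-1,0,0,0,0,0,0]
    - [-1,0,0,0,0,0,0]
    - [-1,0,0,0,0,0,0]
    - [-1,0,0,0,0,0,0]
    - [-1,0,0,0,0,0,0]
    - [-1,0,0,0,0,0,0]

```text
clock: 35.5
ee_pos: [0.6451, -0.238, 0.1539]
tcp_rot: [0.704, -0.004, 0.711, 0.003]
contact_force: [-0.8, 0.2, -1.3]
width: 0.0227
```

```bash
python3 - <<'E'
from h import *
snap('wrist','w8'); s=robot.observe(); print(np.round(s['ee_pos'],4),s['width'],s['tcp_rot'])
well('w8',.036,(.655,-.247),.03); objs('w8',.03)
E
```

```text
[ 0.6451 -0.238   0.1539] 0.02226296585822581 [ 0.7035351  -0.00383137  0.71064342  0.00309874]
block top rect centre [ 656.8 -247.3] size [80.3 80.8] 73.12129211425781 5480
[ 230   36   58   61 2711] ctr [ 0.552  -0.2355] ext [0.041 0.041 0.009] z 0.05
[  84   92   62   55 2691] ctr [ 0.5906 -0.3466] ext [0.041 0.042 0.009] z 0.05
[ 186  140  118  105 6585] ctr [ 0.6383 -0.2375] ext [0.011 0.023 0.014] z 0.144
[ 456  170   56  102 2094] ctr [ 0.6774 -0.0252] ext [0.096 0.054 0.008] z 0.037
[494 206  18  44 543] ctr [ 0.6839 -0.0167] ext [0.029 0.01  0.01 ] z 0.05
[  0 347  18  34 290] ctr [ 0.841  -0.4919] ext [0.013 0.008 0.01 ] z 0.047
[141 370  21  14 181] ctr [ 0.8498 -0.3411] ext [0.003 0.017 0.009] z 0.046
```

View pics/w8.png

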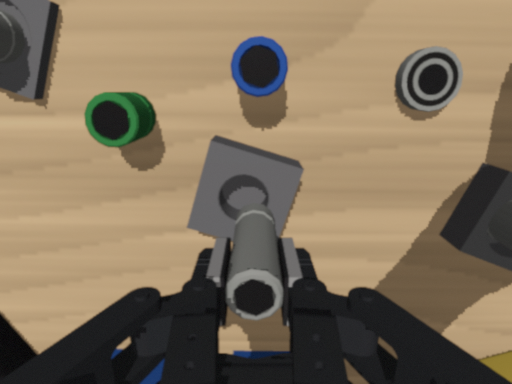

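The narrow tall well is at (244,195), centre (0.6565, −0.247). The socket is straight in the grip.

step_arm:
  steps:
    - [-1,0,-0.21,0.27,0,-0.07,0]
    - [-1,0.4,0,0,0,0,0]
    - [-1,0.4,0,0,0,0,0]
    - [-1,0.4,0,0,0,0,0]
    - [-1,0.3,0,0,0,0,0]
    - [-1,0,0,0,0,0,0]
    - [-1,0,0,0,0,0,0]
    - [-1,0,0,0,0,0,0]
    - [-1,0,0,0,0,0,0]
    - [-1,0,0,0,0,0,0]

```text
clock: 36.8
ee_pos: [0.6568, -0.2468, 0.0893]
tcp_rot: [0.707, -0.004, 0.707, 0.003]
contact_force: [-0.7, -0.1, -1.8]
width: 0.0226
```

step_arm:
  steps:
    - [-1,0.2,0,0,0,0,0]
    - [-1,0.3,0,0,0,0,0]
    - [-1,0.3,0,0,0,0,0]
    - [-1,0.18,0,0,0,0,0]
    - [-1,0,0,0,0,0,0]
    - [-1,0,0,0,0,0,0]
    - [-1,0,0,0,0,0,0]
    - [-1,0,0,0,0,0,0]
    - [-1,0,0,0,0,0,0]
    - [-1,0,0,0,0,0,0]

```text
clock: 38.05
ee_pos: [0.6577, -0.2469, 0.0492]
tcp_rot: [0.708, -0.004, 0.706, 0.003]
contact_force: [-1.2, 0.6, 3.5]
width: 0.0224
```

Contact with the floor, so I release, lift and back away for the check.

step_arm:
  steps:
    - [0.3,0,0,0,0,0,0]
    - [0.3,0,0,0,0,0,0]
    - [0.3,0,0,0,0,0,0]
    - [0.3,0,0,0,0,0,0]
    - [0.5,-0.4,0,0,0,0,0]
    - [0.8,-0.8,0,0,0,0,0]
    - [1,-0.8,0,0,0,0,0]
    - [1,-0.8,0,0,0,0,0]
    - [1,-0.8,0,-0.4,0,0,0]
    - [1,-0.2,0,-0.8,0,0,0]

```text
clock: 39.3
ee_pos: [0.6099, -0.2472, 0.2103]
tcp_rot: [0.709, -0.005, 0.705, 0.003]
contact_force: [-0.0, -0.6, 0.1]
width: 0.0854
```

step_arm:
  steps:
    - [1,0,0,-0.9,0,0,0]
    - [1,0,0,-0.9,0,0,0]
    - [1,0,0,-0.9,0,0,0]
    - [1,-0.3,0.5,-0.9,0,0,0]
    - [1,-0.5,0.5,-0.2,0,0,0]
    - [1,-0.5,0.5,0,0,0,0]
    - [1,0,0,0,0,0,0]
    - [1,0,0,0,0,0,0]
    - [1,0,0,0,0,0,0]
    - [1,0,0,0,0,0,0]

```text
clock: 40.55
ee_pos: [0.4495, -0.1924, 0.2711]
tcp_rot: [0.713, -0.002, 0.701, -0.0]
contact_force: [-1.0, 0.5, -0.5]
width: 0.0853
```

```bash
python3 - <<'E'
from h import *
s=robot.observe(); print(np.round(s['ee_pos'],4),s['width'])
a,_,_=snap('scene','s9'); snap('top','t9'); snap('wrist','w9')
w,_=cloud('t9'); v,_=cloud('s9'); ww,_=cloud('w9')
for n,x,y,h in [('ts',.437,-.163,.045),('Ts',.525,-.4505,.053),('td',.6565,-.247,.083),('Td',.6805,0,.085),('nut',.568,.096,.058),('brg',.555,-.092,.015)]:
  for nm,c in(('top',w),('scene',v),('wrist',ww)):
    q=c[np.hypot(c[...,0]-x,c[...,1]-y)<.035]; q=q[(q[:,2]>h-.006)&(q[:,2]<h+.01)]
    if len(q)>8: print(n,nm,np.round((q.min(0)+q.max(0))/2-[x,y,0],4)[:2],np.round(np.ptp(q,0)[:2],3),'ztop',round(np.median(q[:,2]),4),len(q))
im=a[:,:,::-1]; cv2.imwrite('pics/s9c.png',cv2.resize(im[150:330,70:340],None,fx=2.8,fy=2.8,interpolation=2))
E
```

```text
[ 0.4495 -0.1924  0.2711] 0.08526057513115336
ts top [-0.0004  0.0001] [0.023 0.021] ztop 0.0437 36
ts scene [0.0019 0.0013] [0.023 0.022] ztop 0.0435 51
ts wrist [-0.0002 -0.0001] [0.023 0.023] ztop 0.0453 333
Ts top [-0.0028 -0.0134] [0.029 0.012] ztop 0.0525 20
Ts scene [0.0011 0.0014] [0.042 0.041] ztop 0.0514 252
Ts wrist [0.0008 0.0006] [0.042 0.042] ztop 0.0535 881
td top [-0.0003  0.0015] [0.021 0.02 ] ztop 0.0812 39
td scene [0.0036 0.0015] [0.024 0.022] ztop 0.0814 79
td wrist [0.0004 0.0015] [0.022 0.024] ztop 0.0831 259
Td top [-0.0012  0.0004] [0.039 0.036] ztop 0.0841 111
Td scene [0.0023 0.0011] [0.041 0.04 ] ztop 0.0838 163
nut top [-0.0002 -0.0005] [0.037 0.038] ztop 0.0572 107
nut scene [0.0035 0.0011] [0.04  0.041] ztop 0.0571 109
nut wrist [ 0.0007 -0.0011] [0.038 0.042] ztop 0.0585 770
brg top [0.0009 0.    ] [0.049 0.047] ztop 0.0145 183
brg scene [0.0048 0.0028] [0.051 0.05 ] ztop 0.0143 235
brg wrist [0.0017 0.0002] [0.051 0.051] ztop 0.0159 1109
```

View pics/s9c.png

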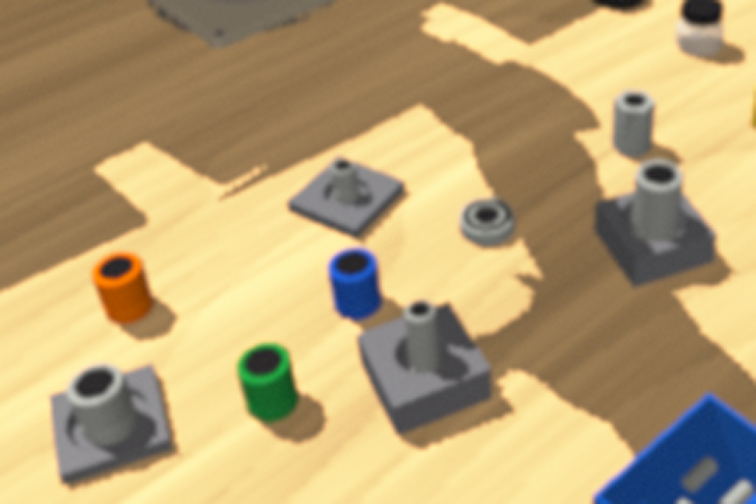

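All four sockets stand upright in the right wells, at crop pixels (343,180), (98,400), (421,335) and (657,195). The nut (633,125) and bearing (487,220) have not moved, and the arm is clear.

```bash
python3 -c "
from rig import robot
print(robot.sign_off())"
```

```text
the job is handed in; nothing more can be done
None
```

All four sockets are standing upright, mouth up, each in its own well: thin short in narrow low, thick short in wide low, thin deep in narrow tall and thick deep in wide tall. I handed the job in at about 41 s of the 109 s allowed.

- **Sockets:** My last checks used the top, scene and wrist cameras. Each socket was within about 4 mm of its well's axis, and each top was within 2 mm of the height it should have on the well floor.
- **Nut and bearing:** Compared with their first measured positions, the nut and bearing read within 1 mm in the top view and 2 mm in the wrist view.
- **Gripper:** It was open and well clear of everything.
- **Checks that disagreed:** The top view of the thick short socket was mostly blocked by the arm, leaving 20 points that read 13 mm off. The scene and wrist views both put it within 2 mm, so I went with those. The scene camera also read 1–5 mm higher in x than the other two throughout, on the untouched nut and bearing as well, so I put that down to its calibration.

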